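# Pump up the bench pressure pump until its indicator pin is out

## Robot

A 6-joint arm with a two-finger parallel gripper is mounted at the origin on the work surface. World frame = base frame: x ahead of the robot, y to its left, z up, the work surface at z = 0. Lengths are in m, angles in rad, forces in N, time in s.
With the tool pointing down it reaches from about 0.425 to 0.925 m from the base axis. Payload 12.5 kg.
Tool frame: the origin (TCP) lies at the very end of the fingers, on their centre line; the grasp point (between the pads) lies 19 mm behind it (bot.grasp_offset is the distance from the TCP to the grasp point, in m); z points along the fingers, y is the direction in which the jaws open and shut (so a half turn about z gives the same grasp; the last joint's range is limited). The gripper opens to 85 mm and grips with 20 to 120 N. Pads are 22 mm wide; open, the fingers measure 114 mm over their backs; the gripper's body (76 mm by 85 mm) begins 54 mm behind the grasp point. The pads swing forward as they close: fully open they stand 13 mm farther back than shut.
Start: joints at [1.045, 0.491, 1.559, -0, 1.092, -0.106], TCP at [0.255, 0.571, 0.231] pointing down, gripper open.
Joint ranges: [-3.1, 3.1], [-0.84, 2.19], [0.05, 2.79], [-1.13, 4.28], [0.06, 2.93], [-2.69, 2.69]. Speed limits (rad/s): [2.22, 2.22, 2.79, 3.14, 3.14, 3.14].

## Interface

Orientations are given as a unit quaternion [w, x, y, z].
In Python, from station import bot, read_camera, outline_of, pinpoint gives the robot as it stands. The module is installed in compiled form; this text tells all that it offers.
- The arm moves only by the tool servo_tool, never from a script. Its arguments are lists of equal length, an entry for each row: "travel": the shift along the world's x, y, z in mm, a list of three; "turn": the turn about the world's z in degrees; "hand": the closure, from 0 (fully open) to 1 (shut). In form: {"travel": [[dx, dy, dz], ...], "turn": [turn, ...], "hand": [hand, ...]}. A call has 1 to 5 rows; each row shifts and turns the commanded pose from where the row before left it; what a row does not reach is not made up. A row lasts 1/12 s, in which the tool goes at most 41.7 mm and 7.16 degrees, less where a joint would pass 70% of its speed; a pose out of reach is approached as far as the arm can. A call with a gripper value outside its range is refused whole. The fingers move at their own pace and stop on an object; "newtons" is the grip in N (left out, the last holds). Time passes only in rows, so rows that do not move let the fingers close. It gives the time, the measured TCP pose, the force and the opening at its end, in the units of the state.
- bot.sense(): the state, without advancing time (a new reading comes with each control period).
- read_camera(name): name is "scene" or "top" or "wrist"; returns a dict with "img" (420x560x3 uint8, blue, green, red), "vfov" (degrees; the focal length in pixels is half the picture's height over the tangent of half this angle, whatever the lens; pixels are square), "cx", "cy" (the principal point, pixels), "k1" (the pictures are not rectified: a ray, as slopes to the right and down, at radius r is drawn at 1 + k1 r^2 times it, then the intrinsics apply), "rvec" (rotation vector, rad) and "tvec" (3), from world to camera coordinates, as OpenCV has them. Camera axes: x right, y down, z forward; pixel columns grow to the right and rows downward; lengths in m; the calibration is good to about 2 mm. A picture is of the moment at which its call begins. There is no depth.
- bot.hand_in(): hands the job in, once; it reports no verdict.
Trained networks look in a picture, given as the dict that the camera call returned (one of the last four; its "shot" number tells which), for a name from the list of things; names that differ only in an ending like _2 or _b are one class to them, and where a whole thing is asked for, a point or a joint stands for the part that bears it (a point fixed in the world has none). Each returns a list of dicts, best first, with "p" (0 to 1); they miss things now and then, are a little off and sometimes report something else, mostly with a low value. They report only what shows in the picture. A call takes as long as a camera call. They do not tell look-alikes from the thing itself.
- outline_of(picture, thing): "pixels" (420x560 bool, what is visible of it) and "extent" ([left, top, right, bottom] in pixels, round what is visible of it).
- pinpoint(picture, thing): "position" ([column, row] in pixels: a listed point, or the origin of a listed thing).
The state is a dict: "time": time; "joints": joint angles; "qvel": joint speeds; "joint_efforts": joint torques, N m; "tool_pos": TCP position; "ee_rot": TCP orientation; "wrist_force": force on the tool from outside, world axes, zero at the start; "ft_torque": the same for the moment, N m; "finger_gap": opening from 0.0 (shut) to 1.0 (fully open).
Only numpy, scipy, OpenCV 4.12 (cv2) and the standard library are available. Lean on these libraries where they do the work, as an engineer would, in place of code of your own. Each camera call takes 0.05 s, during which the arm holds its last target.

## Task

Charge the small hand pump on the lab bench: press its spring plunger fully down with the fingertips and let it come fully up again, stroke after stroke, until the steel indicator pin beside it stands fully out of the housing. Then stop and stay clear: do not give another stroke once the pin is fully out, do not touch the pin itself, and leave the bottle, jar and carton standing where they are.

Things in the scene. Friction and masses are not known exactly. Their poses are not given: they have to be found in the camera images.
- pump: Hand pump fixed to the bench: steel foot plate 110 x 200 x 12 mm, grey block 66 x 155 mm with its top at 75 mm, at one end a barrel (52 mm diameter, top at 106 mm) with the plunger, at the other a brass collar with the pin. Origin on the bench under the plunger's axis; z up, y towards the pin's axis, 85 mm off. The pin may lie left of, beyond or right of the plunger as the robot sees it.
- plunger_top (a point): Centre of the flat top of the plunger's grey plastic mushroom head (44 mm diameter, 14 mm thick, on a 14 mm steel rod); 155 mm above the bench when up, 139 mm when fully down. It moves with the plunger.
- plunger (a joint): Plunger travel in m: 0 fully up, 0.016 on its lower stop. A spring (about 7 N at the top, 12 N at the bottom) returns it when let go. It drives a ratchet: a stroke 12 mm deep or more and fully back up raises the pin about 10 mm (the first stroke 6 to 16 mm); the pin rises while the plunger comes back up. Strokes under 11 mm may do nothing.
- pin: Steel indicator pin, 12 mm diameter, upright in the brass collar (collar top at 76 mm), 85 mm from the plunger's axis. Origin: centre of its flat tip. Tip height above the bench: 80 to 100 mm at the start, 128 mm fully out (52 mm showing), about 118 mm one stroke short. Friction holds it between strokes; it goes no further than fully out. Three to five full strokes are needed.
- gel: Bystander: white plastic bottle, 48 mm diameter, 125 mm tall, loose, standing. Origin at the centre of its underside.
- paste: Bystander: white jar with a white cap, 64 mm diameter, 55 mm tall, loose, standing. Origin at the centre of its underside.
- carton: Bystander: plain brown carton 60 x 90 x 45 mm (x, y, z), loose. Origin at the centre of its underside.
There are look-alikes about, which are no part of the job. Of the things shaped like the pump, the steel one is meant.

How it is judged:
By the outcome, as a careful person would: the job done as asked, in the order asked, and still so for the second after the job is handed in, with the robot touching nothing.
It also fails if it takes over 54 s, if anything falls off the work surface, if the arm or the gripper's body presses on something with over 40 N, if the wrist force passes 120 N, or if a joint passes its speed limit or range.

## Working session

There is one attempt and no reset: what is moved stays moved. The work goes in short steps, Python scripts to look and compute and a tool call to move; the robot and the scene stay as the last step left them, time stands still between calls to the robot, and variables do not carry over. Pictures are saved under pics/ and viewed, and the job is handed in when it is done.

Besides the shell and the picture viewer there is one more tool, called after ">>>" as a command line: name --pt "numbers of a row" for each row, then --argument value for the rest. servo_tool: Moves the arm, as the interface text tells. Its arguments: {"type":"object","properties":{"travel":{"type":"array"},"turn":{"type":"array"},"hand":{"type":"array"},"newtons":{"type":"number"}},"required":["travel","turn","hand"]}

```bash
mkdir -p pics; cat > h.py <<'E'
import numpy as np,cv2
from station import bot, read_camera, outline_of, pinpoint
def K(p):
    h=p["img"].shape[0]; f=h/2/np.tan(np.radians(p["vfov"])/2)
    return f
def ray(p,uv):
    f=K(p); d=np.array([(uv[0]-p["cx"])/f,(uv[1]-p["cy"])/f]); s=d.copy()
    for _ in range(30): s=d/(1+p["k1"]*(s@s))
    R=cv2.Rodrigues(np.array(p["rvec"],float))[0]; t=np.array(p["tvec"],float).ravel()
    return -R.T@t, R.T@np.array([s[0],s[1],1])
def atz(p,uv,z):
    o,d=ray(p,uv); return o+d*(z-o[2])/d[2]
def proj(p,X):
    R=cv2.Rodrigues(np.array(p["rvec"],float))[0]; c=R@np.array(X)+np.array(p["tvec"],float).ravel()
    s=c[:2]/c[2]; s=s*(1+p["k1"]*(s@s)); return s*K(p)+[p["cx"],p["cy"]]
E
cat > a.py <<'E'
from h import *
for n in ["scene","top","wrist"]:
    p=read_camera(n); cv2.imwrite(f"pics/{n}0.png",p["img"]); print(n,p["vfov"],p["k1"],ray(p,(p["cx"],p["cy"])))
    for th,z in [("pump",0),("plunger_top",.155),("pin",.09),("gel",0),("paste",0),("carton",0)]:
        for r in pinpoint(p,th)[:3]: print(th,round(r["p"],2),np.round(r["position"],1),atz(p,r["position"],z).round(3))
print(bot.sense())
E
python3 a.py
```

```text
scene 57.888531738531796 -0.03951009296400252 (array([0.9674846 , 0.33521681, 0.76090717]), array([-0.51394548, -0.38672808, -0.76570323]))
pump 0.84 [155.6 252.5] [ 0.746 -0.19   0.   ]
pump 0.83 [242.6 153.8] [ 0.355 -0.253 -0.   ]
pump 0.64 [270.  257.5] [0.59  0.034 0.   ]
plunger_top 0.91 [141.1 208.6] [ 0.737 -0.19   0.155]
plunger_top 0.62 [241.3 113.2] [ 0.362 -0.239  0.155]
plunger_top 0.59 [266.  217.4] [0.596 0.03  0.155]
pin 0.54 [246.9 265.3] [0.678 0.044 0.09 ]
pin 0.43 [125.4 262.6] [ 0.827 -0.159  0.09 ]
pin 0.41 [371.8 249.5] [0.488 0.228 0.09 ]
gel 0.66 [301.9 307.1] [0.647 0.165 0.   ]
paste 0.88 [296.5 207.8] [ 0.428 -0.005  0.   ]
carton 0.57 [237.6 218.7] [ 0.549 -0.103  0.   ]
top 57.85265647267349 -0.031944524340764446 (array([0.46205747, 0.05067415, 0.91796491]), array([ 0.09971167, -0.01790767, -0.99485522]))
pump 0.73 [209.4 274.1] [0.387 0.197 0.   ]
pump 0.71 [363.8 132.3] [ 0.739 -0.177  0.   ]
pump 0.7 [279.8 188.7] [0.594 0.031 0.   ]
plunger_top 0.95 [197.5 277.8] [0.392 0.196 0.155]
plunger_top 0.88 [278.5 180.6] [0.589 0.037 0.155]
plunger_top 0.81 
[... 425 characters left out ...]
32, -0.95077096]))
{'time': 1.05, 'joints': array([ 1.04538214e+00,  4.90924847e-01,  1.55892112e+00,  2.97241403e-05,
        1.09169119e+00, -1.05619220e-01]), 'qvel': array([-0.00082553,  0.00100482,  0.00037832, -0.00261352, -0.00060796,
       -0.00115971]), 'joint_efforts': array([-6.91945261e-04, -6.18276143e+01, -2.61840588e+01, -1.60002701e-04,
        4.05086630e-04,  2.32932393e-05]), 'tool_pos': array([0.25472213, 0.57074826, 0.23130422]), 'ee_rot': array([-3.92774003e-06,  2.08366336e-01,  9.78050852e-01,  3.04699335e-05]), 'wrist_force': array([-0.46452955,  0.60195581,  0.11408055]), 'ft_torque': array([-0.04548373, -0.0488039 , -0.00551064]), 'finger_gap': 1.0028910992369313}
```

```bash
cd pics; python3 -c "
import cv2,numpy as np
for n in ['scene','top']:
    cv2.imwrite(n+'0b.png',cv2.resize(cv2.imread(n+'0.png'),None,fx=1.42,fy=1.42,interpolation=cv2.INTER_CUBIC))"
```

```text
(no output)
```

View pics/scene0b.png

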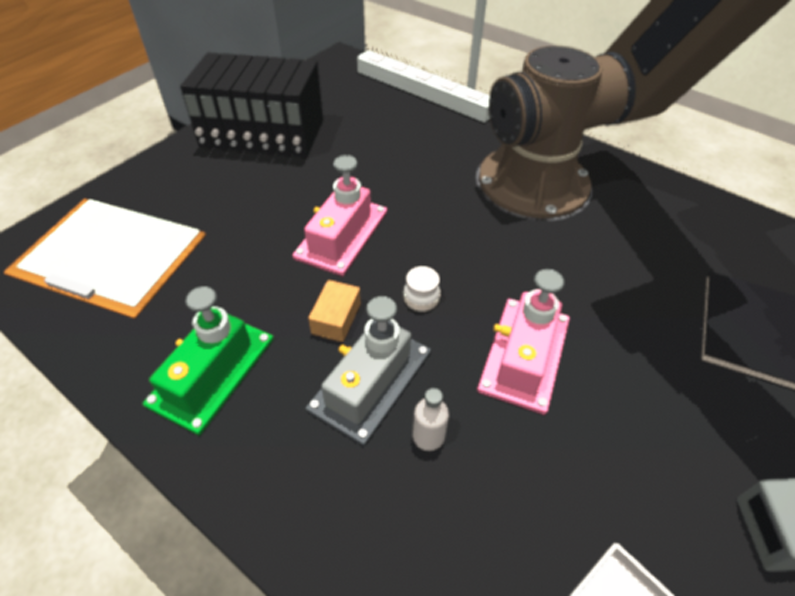

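View pics/top0b.png

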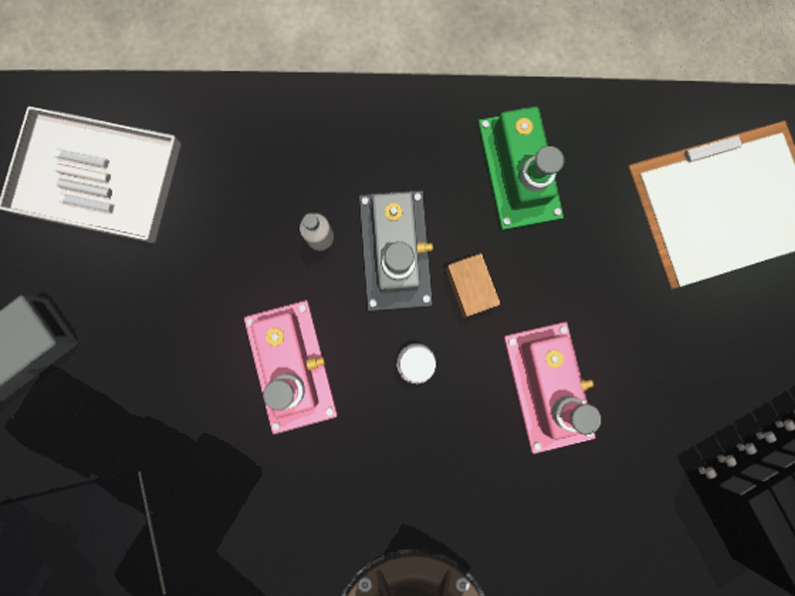

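>>> servo_tool --pt "8 -13 0" --pt "17 -27 0" --pt "17 -27 0" --pt "17 -27 0" --pt "17 -27 0" --turn '[0, 0, 0, 0, 0]' --hand '[1, 1, 1, 1, 1]' --newtons 20

```text
time: 1.47
tool_pos: [0.3314, 0.4478, 0.2313]
ee_rot: [0.0, 0.208, 0.978, -0.0]
wrist_force: [1.0, -1.1, 0.3]
finger_gap: 0.3
```

>>> servo_tool --pt "17 -27 0" --pt "17 -27 0" --pt "17 -27 0" --pt "17 -27 0" --pt "17 -27 0" --turn '[0, 0, 0, 0, 0]' --hand '[1, 1, 1, 1, 1]'

```text
time: 1.88
tool_pos: [0.4163, 0.3126, 0.2315]
ee_rot: [0.0, 0.208, 0.978, 0.0]
wrist_force: [1.1, 0.3, 0.0]
finger_gap: 0.002
```

>>> servo_tool --pt "17 -27 0" --pt "17 -27 0" --pt "17 -27 0" --pt "17 -27 0" --pt "17 -27 0" --turn '[0, 0, 0, 0, 0]' --hand '[1, 1, 1, 1, 1]'

```text
time: 2.3
tool_pos: [0.5011, 0.1776, 0.2315]
ee_rot: [0.0, 0.208, 0.978, 0.0]
wrist_force: [-0.2, 1.3, -0.6]
finger_gap: -0.003
```

>>> servo_tool --pt "17 -27 0" --pt "17 -27 0" --pt "17 -27 0" --pt "0 0 0" --pt "0 0 0" --turn '[0, 0, 0, 0, 0]' --hand '[1, 1, 1, 1, 1]'

```text
time: 2.72
tool_pos: [0.5519, 0.0969, 0.2311]
ee_rot: [-0.0, 0.21, 0.978, -0.0]
wrist_force: [0.1, -0.1, 0.0]
finger_gap: -0.0
```

```bash
cat > b.py <<'E'
from h import *
import sys
tag=sys.argv[1]
for n in ["scene","top","wrist"]:
    p=read_camera(n); cv2.imwrite(f"pics/{n}{tag}.png",p["img"])
    for th,z in [("plunger_top",.155),("pin",.09)]:
        for r in pinpoint(p,th)[:4]: print(n,th,round(r["p"],2),np.round(r["position"],1),atz(p,r["position"],z).round(3))
    for r in outline_of(p,"plunger")[:0]: pass
a=[cv2.imread(f"pics/{n}{tag}.png") for n in ["scene","wrist"]]
s=a[0][170:330,170:370]; cv2.imwrite(f"pics/m{tag}.png",np.hstack([cv2.resize(s,(400,320),interpolation=2),cv2.resize(a[1],(400,320))]))
E
python3 b.py 1
```

```text
scene plunger_top 0.7 [385.7 193.9] [0.388 0.194 0.155]
scene plunger_top 0.62 [242.1 114.5] [ 0.365 -0.234  0.155]
scene plunger_top 0.57 [267.  218.4] [0.597 0.033 0.155]
scene plunger_top 0.56 [139.7 210. ] [ 0.741 -0.19   0.155]
scene pin 0.41 [244.  262.6] [0.677 0.035 0.09 ]
scene pin 0.38 [369.8 246.7] [0.484 0.221 0.09 ]
scene pin 0.35 [127.5 262.6] [ 0.824 -0.155  0.09 ]
top plunger_top 0.88 [386.8 111.4] [ 0.738 -0.188  0.155]
top plunger_top 0.56 [411.  292.8] [ 0.365 -0.229  0.155]
top pin 0.54 [371.2  87. ] [ 0.818 -0.174  0.09 ]
top pin 0.5 [328.2 204.5] [ 0.548 -0.073  0.09 ]
wrist plunger_top 0.76 [218.8 303. ] [0.59  0.033 0.155]
wrist pin 0.75 [388.2  30.4] [0.473 0.217 0.09 ]
```

View pics/m1.png

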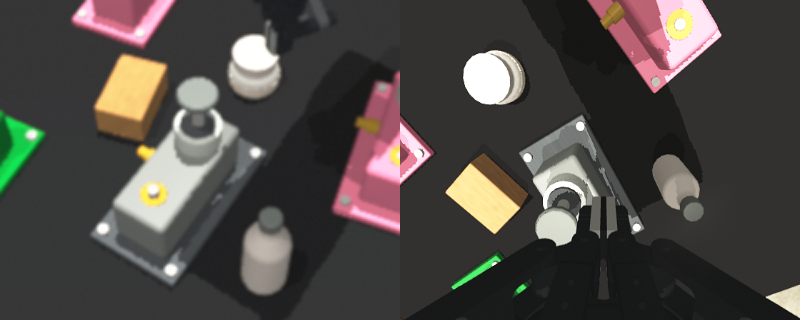

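The steel pump's head is at crop (197,95) and the pin's pale tip at (153,190). The bottle, jar and carton are well clear of it. The estimates agree on the head being at about (0.592, 0.034).

>>> servo_tool --pt "13 -21 0" --pt "14 -21 0" --pt "13 -21 0" --pt "0 0 -20" --pt "0 0 -20" --turn '[0, 0, 0, 0, 0]' --hand '[1, 1, 1, 1, 1]'

```text
time: 3.73
tool_pos: [0.5927, 0.0346, 0.1914]
ee_rot: [0.001, 0.209, 0.978, 0.0]
wrist_force: [-0.5, 1.1, -1.6]
finger_gap: 0.003
```

>>> servo_tool --pt "0 0 -15" --pt "0 0 -7" --pt "0 0 0" --pt "0 0 0" --turn '[0, 0, 0, 0]' --hand '[1, 1, 1, 1]'

```text
time: 4.07
tool_pos: [0.5919, 0.0358, 0.1697]
ee_rot: [0.0, 0.208, 0.978, 0.0]
wrist_force: [-0.6, 1.0, 0.0]
finger_gap: 0.0
```

```bash
python3 b.py 2
```

```text
scene plunger_top 0.89 [138.4 208.3] [ 0.74  -0.196  0.155]
scene plunger_top 0.88 [386.1 196.4] [0.394 0.198 0.155]
scene plunger_top 0.7 [269.9 216.5] [0.59  0.034 0.155]
scene pin 0.53 [123.4 261.8] [ 0.828 -0.164  0.09 ]
scene pin 0.51 [246.1 260.2] [0.67  0.034 0.09 ]
scene pin 0.48 [371.2 244.4] [0.477 0.221 0.09 ]
top plunger_top 0.88 [387.8 112.3] [ 0.736 -0.19   0.155]
top plunger_top 0.84 [413.  292.4] [ 0.366 -0.233  0.155]
top plunger_top 0.54 [197.7 278.3] [0.392 0.195 0.155]
top pin 0.48 [192.6 236.9] [0.474 0.221 0.09 ]
top pin 0.48 [369.1  86.7] [ 0.819 -0.169  0.09 ]
wrist plunger_top 0.58 [272.6 262.1] [0.589 0.032 0.155]
wrist pin 0.58 [333.3 311.2] [0.672 0.039 0.09 ]
```

View pics/m2.png

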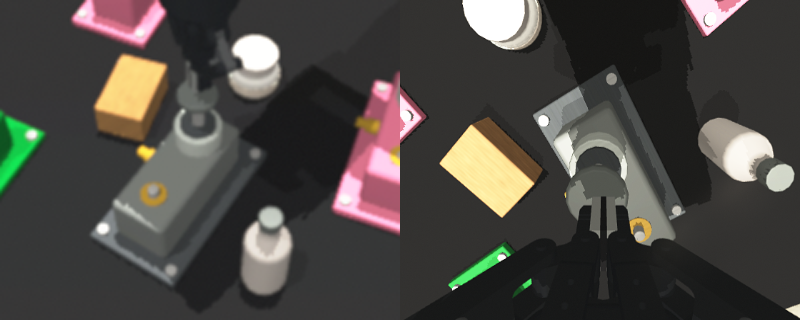

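>>> servo_tool --pt "0 0 -10" --pt "0 0 -8" --pt "0 0 -6" --pt "0 0 -5" --pt "0 0 0" --turn '[0, 0, 0, 0, 0]' --hand '[1, 1, 1, 1, 1]'

```text
time: 5.08
tool_pos: [0.5921, 0.0357, 0.1397]
ee_rot: [0.0, 0.208, 0.978, 0.0]
wrist_force: [-1.8, 0.1, 13.3]
finger_gap: -0.001
```

>>> servo_tool --pt "0 0 -2" --pt "0 0 0" --turn '[0, 0]' --hand '[1, 1]'

```text
time: 5.25
tool_pos: [0.5921, 0.0358, 0.139]
ee_rot: [0.001, 0.208, 0.978, 0.0]
wrist_force: [-2.7, 0.5, 16.3]
finger_gap: -0.004
```

>>> servo_tool --pt "0 0 7" --pt "0 0 10" --pt "0 0 16" --pt "0 0 0" --pt "0 0 0" --turn '[0, 0, 0, 0, 0]' --hand '[1, 1, 1, 1, 1]'

```text
time: 5.67
tool_pos: [0.5916, 0.0358, 0.171]
ee_rot: [0.0, 0.208, 0.978, 0.0]
wrist_force: [-0.6, 0.7, 0.1]
finger_gap: 0.002
```

```bash
cat > c.py <<'E'
from h import *
import sys
tag=sys.argv[1]
p=read_camera("scene"); cv2.imwrite(f"pics/scene{tag}.png",p["img"])
w=read_camera("wrist"); cv2.imwrite(f"pics/wrist{tag}.png",w["img"])
for n,q in(("s",p),("w",w)):
  print(n,[(r["p"].__round__(2),np.round(r["position"],1)) for r in pinpoint(q,"pin")[:4]])
for z in (.076,.08,.09,.1,.11,.118,.128): print(z,proj(p,(.675,.041,z)).round(1),proj(w,(.675,.041,z)).round(1))
s=p["img"][200:310,210:290]; cv2.imwrite(f"pics/m{tag}.png",np.hstack([cv2.resize(s,(400,550),interpolation=2),cv2.resize(w["img"][250:350,290:360],(385,550),interpolation=2)]))
print(bot.sense()["time"])
E
python3 c.py 3
```

```text
s [(0.52, array([246.4, 262.3])), (0.48, array([369.7, 246.3])), (0.48, array([126. , 264.4]))]
w [(0.73, array([338.4, 322.6]))]
0.076 [247.4 267.1] [334.7 302.9]
0.08 [247.3 266.1] [335.4 305.9]
0.09 [247.  263.5] [337.3 313.9]
0.1 [246.7 260.9] [339.3 322.5]
0.11 [246.5 258.3] [341.4 331.7]
0.118 [246.2 256.1] [343.2 339.6]
0.128 [246.  253.4] [345.7 350.3]
5.8667
```

View pics/m3.png

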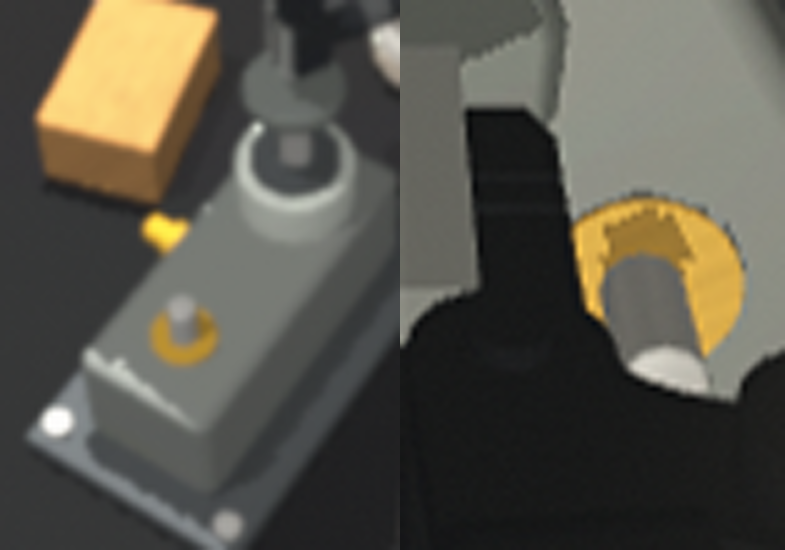

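Stroke 1 raised the pin to about 96–98 mm: its tip is at scene (246.6,261.2) and wrist (338.9,317.3). Next is stroke 2.

>>> servo_tool --pt "0 0 -11" --pt "0 0 -8" --pt "0 0 -8" --pt "0 0 -6" --pt "0 0 0" --turn '[0, 0, 0, 0, 0]' --hand '[1, 1, 1, 1, 1]'

```text
time: 6.28
tool_pos: [0.5918, 0.0357, 0.139]
ee_rot: [0.0, 0.208, 0.978, 0.0]
wrist_force: [-5.1, 0.6, 18.3]
finger_gap: 0.001
```

>>> servo_tool --pt "0 0 0" --pt "0 0 7" --pt "0 0 10" --pt "0 0 16" --pt "0 0 0" --turn '[0, 0, 0, 0, 0]' --hand '[1, 1, 1, 1, 1]'

```text
time: 6.7
tool_pos: [0.5924, 0.0357, 0.1727]
ee_rot: [0.001, 0.208, 0.978, 0.0]
wrist_force: [0.3, -0.3, -0.0]
finger_gap: -0.001
```

>>> servo_tool --pt "0 0 0" --turn '[0]' --hand '[1]'

```text
time: 6.78
tool_pos: [0.5916, 0.0358, 0.1708]
ee_rot: [0.0, 0.208, 0.978, 0.0]
wrist_force: [-0.3, 0.3, -0.2]
finger_gap: 0.003
```

```bash
python3 c.py 4
```

```text
s [(0.6, array([125.1, 262.2])), (0.4, array([245.9, 260.9])), (0.36, array([370.3, 248. ]))]
w [(0.54, array([337.6, 328.4]))]
0.076 [247.4 267.1] [334.8 303.1]
0.08 [247.3 266.1] [335.5 306.1]
0.09 [247.  263.5] [337.3 314.1]
0.1 [246.7 260.9] [339.3 322.7]
0.11 [246.5 258.3] [341.5 331.9]
0.118 [246.2 256.1] [343.3 339.9]
0.128 [246.  253.4] [345.8 350.5]
6.9833
```

View pics/m4.png

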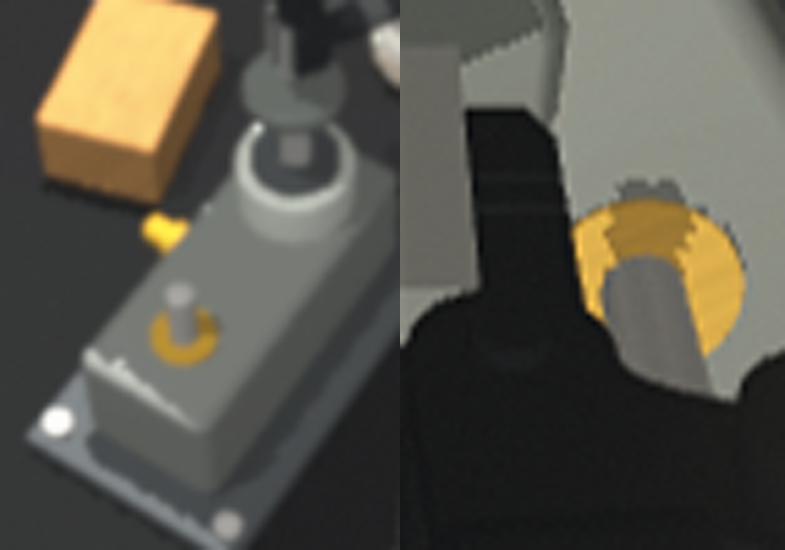

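Stroke 2 moved the tip up 2.6 px in the scene view, about 10 mm, so it is now at roughly 107 mm. I'll give stroke 3 and then back off for a careful measurement.

>>> servo_tool --pt "0 0 -11" --pt "0 0 -8" --pt "0 0 -8" --pt "0 0 -6" --pt "0 0 0" --turn '[0, 0, 0, 0, 0]' --hand '[1, 1, 1, 1, 1]'

```text
time: 7.4
tool_pos: [0.5918, 0.0357, 0.139]
ee_rot: [0.0, 0.208, 0.978, 0.0]
wrist_force: [-5.1, 0.2, 17.5]
finger_gap: 0.001
```

>>> servo_tool --pt "0 0 0" --pt "0 0 7" --pt "0 0 10" --pt "0 0 16" --pt "0 0 0" --turn '[0, 0, 0, 0, 0]' --hand '[1, 1, 1, 1, 1]'

```text
time: 7.82
tool_pos: [0.5924, 0.0357, 0.1727]
ee_rot: [0.001, 0.208, 0.978, 0.0]
wrist_force: [-0.2, -0.2, -0.2]
finger_gap: -0.003
```

>>> servo_tool --pt "0 0 0" --turn '[0]' --hand '[1]'

```text
time: 7.9
tool_pos: [0.5916, 0.0358, 0.1709]
ee_rot: [0.0, 0.208, 0.978, 0.0]
wrist_force: [0.2, 0.3, -0.1]
finger_gap: 0.002
```

```bash
python3 c.py 5
```

```text
s [(0.6, array([372.1, 246.5])), (0.6, array([126.3, 262.2])), (0.48, array([247.1, 253. ]))]
w []
0.076 [247.4 267.1] [334.8 303.1]
0.08 [247.3 266.1] [335.5 306.1]
0.09 [247.  263.5] [337.3 314.1]
0.1 [246.7 260.9] [339.3 322.7]
0.11 [246.5 258.3] [341.5 331.9]
0.118 [246.2 256.1] [343.3 339.9]
0.128 [246.  253.4] [345.8 350.5]
8.1
```

View pics/m5.png

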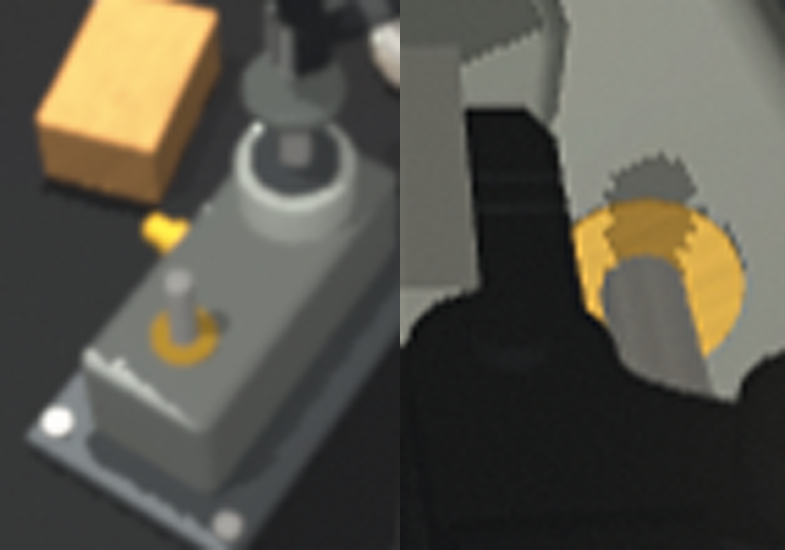

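```bash
python3 -c "
import cv2
for t in (1,3,4,5):
    g=cv2.imread(f'pics/scene{t}.png').mean(2); print(t,g[248:276,245:248].mean(1).round().astype(int).tolist())"
```

```text
1 [210, 213, 217, 218, 219, 218, 219, 219, 219, 219, 219, 219, 218, 217, 238, 249, 252, 251, 238, 178, 144, 171, 190, 193, 202, 220, 224, 224]
3 [134, 122, 120, 120, 120, 120, 120, 120, 120, 120, 126, 144, 157, 163, 163, 155, 135, 125, 123, 124, 126, 129, 127, 126, 125, 122, 120, 120]
4 [134, 122, 120, 120, 120, 120, 120, 122, 134, 152, 160, 162, 155, 134, 123, 122, 122, 122, 123, 123, 126, 128, 127, 126, 125, 123, 120, 120]
5 [134, 122, 120, 119, 120, 128, 147, 157, 160, 155, 139, 125, 121, 121, 121, 121, 122, 122, 122, 122, 125, 128, 127, 126, 124, 123, 120, 120]
```

Edge profiles put the tip centre at rows 261.3, 258.7 and 256.0 after strokes 1 to 3. Each rise was a full 10 mm, and 256.0 corresponds to about 118 mm. That is one stroke short, so I'll give one more.

>>> servo_tool --pt "0 0 -11" --pt "0 0 -8" --pt "0 0 -8" --pt "0 0 -6" --pt "0 0 0" --turn '[0, 0, 0, 0, 0]' --hand '[1, 1, 1, 1, 1]'

```text
time: 8.52
tool_pos: [0.5918, 0.0358, 0.139]
ee_rot: [0.0, 0.208, 0.978, 0.0]
wrist_force: [-4.4, 0.4, 17.9]
finger_gap: -0.002
```

>>> servo_tool --pt "0 0 0" --pt "0 0 7" --pt "0 0 10" --pt "0 0 16" --pt "0 0 0" --turn '[0, 0, 0, 0, 0]' --hand '[1, 1, 1, 1, 1]'

```text
time: 8.93
tool_pos: [0.5924, 0.0357, 0.1727]
ee_rot: [0.001, 0.208, 0.978, 0.0]
wrist_force: [-0.6, 0.6, 0.5]
finger_gap: 0.0
```

>>> servo_tool --pt "0 0 15" --pt "0 0 20" --pt "0 0 20" --pt "0 0 10" --pt "0 0 0" --turn '[0, 0, 0, 0, 0]' --hand '[1, 1, 1, 1, 1]'

```text
time: 9.35
tool_pos: [0.5923, 0.0357, 0.2373]
ee_rot: [0.001, 0.208, 0.978, 0.0]
wrist_force: [-0.0, 0.4, -0.3]
finger_gap: 0.0
```

```bash
python3 c.py 6;python3 -c "
import cv2
for t in (5,6):
    g=cv2.imread(f'pics/scene{t}.png').mean(2); print(t,g[246:276,245:248].mean(1).round().astype(int).tolist())"
```

```text
s [(0.51, array([247.1, 254.2])), (0.36, array([124.6, 264.5])), (0.34, array([370.3, 248.9])), (0.19, array([267.7, 217.2]))]
w [(0.8, array([329.9, 292.4]))]
0.076 [247.4 267.1] [325.2 262.4]
0.08 [247.3 266.1] [325.7 264.4]
0.09 [247.  263.5] [326.9 269.6]
0.1 [246.7 260.9] [328.2 275.2]
0.11 [246.5 258.3] [329.5 281.1]
0.118 [246.2 256.1] [330.7 286.1]
0.128 [246.  253.4] [332.2 292.7]
9.55
5 [168, 154, 134, 122, 120, 119, 120, 128, 147, 157, 160, 155, 139, 125, 121, 121, 121, 121, 122, 122, 122, 122, 125, 128, 127, 126, 124, 123, 120, 120]
6 [200, 202, 185, 158, 137, 144, 154, 158, 156, 144, 127, 119, 119, 119, 120, 120, 120, 120, 121, 121, 121, 122, 125, 126, 126, 125, 124, 122, 120, 120]
```

View pics/m6.png

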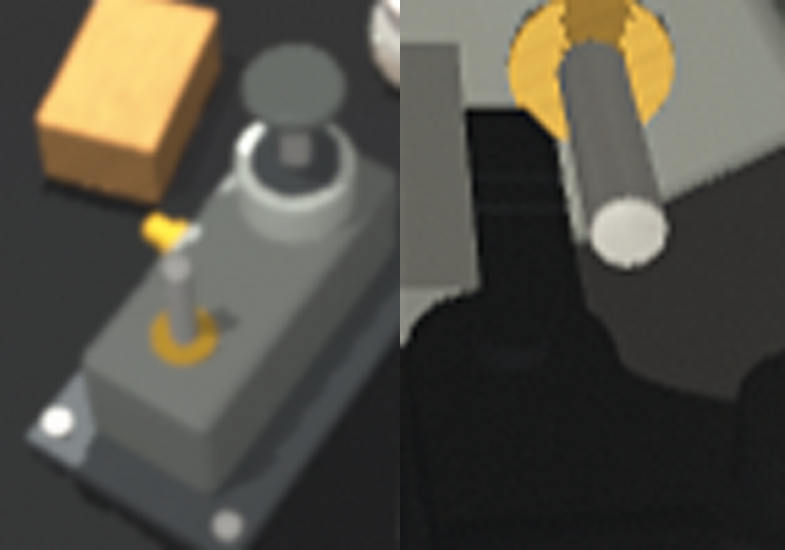

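View pics/wrist6.png

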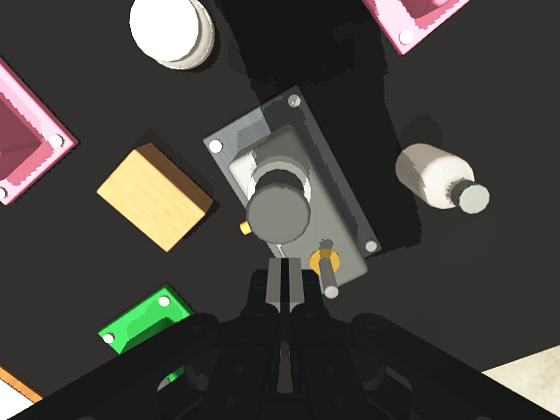

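```bash
cat > d.py <<'E'
from h import *
from scipy.optimize import least_squares
w=read_camera("wrist"); im=w["img"]; 
g=im.astype(int).mean(2)
m=(g>165)&(np.abs(im.astype(int).max(2)-im.min(2))<40); r=m[280:305,320:345]; n,l,s,c=cv2.connectedComponentsWithStats(r.astype(np.uint8))
i=1+s[1:,4].argmax(); tip=c[i]+[320,280]; print("tip",tip,s[i])
h=cv2.cvtColor(im,cv2.COLOR_BGR2HSV); y=((h[...,0]>12)&(h[...,0]<35)&(h[...,1]>100)).astype(np.uint8); y[:240]=0;y[285:]=0;y[:,:300]=0;y[:,350:]=0
cs=max(cv2.findContours(y,0,1)[0],key=cv2.contourArea); e=cv2.fitEllipse(cv2.convexHull(cs)); print("collar",e)
P=atz(w,e[0],.076); print("axis",P)
for z in (.118,.122,.125,.126,.127,.128): print(z,proj(w,(P[0],P[1],z)).round(2))
E
python3 d.py
```

```text
tip [331.68595041 293.29752066] [  5   8  14  12 121]
collar ((324.7455749511719, 263.2181701660156), (27.369604110717773, 30.209619522094727), 81.2081298828125)
axis [0.67394297 0.04044577 0.076     ]
0.118 [330.16 286.99]
0.122 [330.75 289.59]
0.125 [331.2  291.59]
0.126 [331.36 292.26]
0.127 [331.51 292.94]
0.128 [331.67 293.63]
```

```bash
python3 -c "
from h import *
p=read_camera('top')
for t in ('gel','paste','carton'): print(t,[(round(r['p'],2),atz(p,r['position'],0).round(3)) for r in pinpoint(p,t)[:1]])
print(bot.sense()['wrist_force'],bot.hand_in())"
```

```text
gel [(0.44, array([0.649, 0.165, 0.   ]))]
paste []
carton []
the job is handed in; nothing more can be done
[ 0.11635041 -0.67267565  0.41735127] None
```

I gave the steel pump four full strokes with the closed fingertips, and the indicator pin now stands fully out. I then raised the tool clear to about 237 mm and handed the job in.

- **Strokes:** Each went to the lower stop, with the tool tip at 139 mm and 16–18 N on the wrist. Each time I let the plunger come fully back up.
- **Pin height:** The tip measured roughly 97, 107 and 118 mm after strokes 1 to 3, and about 127.5 mm after stroke 4. The nominal fully-out height is 128 mm. The wrist and scene cameras agreed on the last reading to within about 1 mm.
- **Clearance:** The plunger was up and the arm was touching nothing, with under 1 N at the wrist. The clock was under 10 s.
- **Bystanders:** The last pictures show all three standing.
    - **Bottle:** the final network check found it within 8 mm of its first estimate, which is within the detector's scatter.
    - **Jar and carton:** that check, from the top camera, reported neither one, so I did not re-measure their positions. Both look in place in the wrist picture, and the arm did not come near them.

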